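# Return the lens carrier of the optical bench to its working position and clamp it

## Task

The lens on the optical bench was moved aside for cleaning: bring it back. Swing the carrier's clamp lever over to its released stop, push the carrier along the rail by its grip until its pointer stands exactly opposite the tip of the pointed position clip (not the square one), then swing the lever all the way back to its clamped stop, square to the rail. Do not touch the lens or its ring, and leave everything else on and around the bench where it is.

Things in the scene. Friction and masses are not known exactly. Their poses are not given: they have to be found in the camera images.
- bench: Optical bench, fixed: dark drilled breadboard 175 x 500 x 12 mm, long side along its y, with an aluminium rail (head 40 mm wide, top 34 mm above the table) along y at its x = 0 and a white scale strip 24 mm wide along its front edge. Origin on the table under the middle of the carrier's travel; x points away from the robot, z up. The board spans x -0.112 to +0.063 m, y -0.225 to +0.275 m.
- led_lamp (a point): Centre of the black finned round LED lamp fixed on the rail's +y end: it spans y = +0.188 to +0.27 m of the bench, 52 mm across, top 116 mm above the table.
- detector (a point): Centre of the aluminium detector head fixed on the rail's -y end: it spans y = -0.149 to -0.198 m of the bench, 52 mm wide, top 115 mm above the table.
- lens_carrier (a joint): Position of the lens carrier along the rail in m, along the bench's +y, 0 in the middle, -0.095 to +0.095. It slides with about 6 N when the clamp is released and is held fast when clamped.
- carrier_grip (a point): Centre of the carrier's grip: black ribbed block 28 (x) x 26 (y) x 30 mm high in front of the rail, 72 mm from its middle, to be pushed on either flank; this point is 35 mm above the table, the block spans 20 to 50 mm. Axes as the bench. The saddle behind it on the rail is 62 x 70 mm, its top 44 mm above the table.
- carrier_pointer (a point): Tip of the small dark pointer under the front of the grip, 18 mm above the table, 93 mm in front of the rail's middle. Axes as the bench.
- clamp_lever (a joint): Angle of the clamp collar in rad: 0 = released stop (lever 20 degrees off the rail, pointing along +y and a little to the robot, at the short white line), 1.222 = clamped stop (lever square to the rail, pointing to the robot, at the long white line). It clamps counter-clockwise seen from above and stays where it is left; about 3 N at the knob.
- collar_axis (a point): Point on the vertical axis of the aluminium clamp collar (38 mm across, 14 mm high, round the lens post), 52 mm above the table, over the rail's middle. Axes as the bench.
- lever_knob (a point): Middle of the upright steel knob at the end of the lever: cylinder 16 mm across, 28 mm high, from 54 to 82 mm above the table, its centre line 70 mm from the collar's axis; when clamped it stands right over the carrier's grip (4 mm above it). The lever bar (8 mm thick) meets it about 61 mm above the table.
- lens: The lens ring with its glass, on the post above the collar; its origin is on the post's axis, 34 mm above the table (see the next entry).
- lens_centre (a point): Centre of the lens: glass in a black ring 53 mm across and 14 mm thick, its axis along the rail, 90 mm above the table, straight over the collar (top of the ring 116 mm above the table).
- pointed_clip: Dark steel position clip with a round screw head, fixed on the front edge of the breadboard: 26 mm wide, 40 mm long, ending in an arrow tip that points to the rail. Origin in the middle of its width, 12 mm above the table; its y axis runs along the rail as the bench's; the tip lies 10.5 mm along its +x. Its top is 18 mm (screw 25 mm) above the table; the carrier's pointer passes just behind it.
- square_clip: A like clip with a plain square end instead of the arrow tip (it marks another position). Fixed, the same size and axes.
- dropper: Small white dropper bottle, 29 mm across, 70 mm high, loose, standing on the breadboard's front left corner. Origin under its middle.
- tape_roll: Roll of green tape, 55 mm across, 12 mm high, loose, lying on the breadboard's front right corner. Origin under its middle.
- tweezers: Steel tweezers, 126 x 17 x 8 mm, loose, lying on the table in front of the breadboard. Origin under the middle.
- cuvette_box: Cuvette box, 74 x 132 x 54 mm, loose, behind the bench. Origin under the middle.
Things that resemble listed ones, but are neither listed nor needed, are in the scene too. Leave any green or orange look-alike of the pointed_clip alone.

How it is judged:
On the way, in this order (a step that is already met when the one before it is completed fails the run):
1. the clamp lever is swung over to its released side (value of joint clamp_lever below 0.3 rad), for 0.1 s.
2. with the clamp released, the carrier's pointer is brought opposite the pointed clip (value of joint clamp_lever below 0.5 rad and y of carrier_pointer in the frame of pointed_clip between -0.005 and 0.005 m), for 0.2 s.
At the end, for the whole second after the job is handed in: The carrier's pointer stands opposite the tip of the pointed clip within 4 mm along the rail, and the clamp lever is at its clamped stop (square to the rail, within about 5 degrees) (y of carrier_pointer in the frame of pointed_clip between -0.004 and 0.004 m and value of joint clamp_lever above 1.13 rad); the robot touches nothing.
It fails at once if the lens or its ring is touched (more than 1 N) (contact force between any of the fingers, the arm and lens above 1 N).
It fails at once if a bystander on or round the bench is shifted by more than 30 mm (distance of any of dropper, tape_roll, tweezers, cuvette_box from where it was at the start of the episode above 0.03 m).
It also fails if it takes over 64 s, if anything falls off the work surface, if the arm or the gripper's body presses on something with over 40 N, if the wrist force passes 120 N, or if a joint passes its speed limit or range.

## Robot

A 6-joint arm with a two-finger parallel gripper is mounted at the origin on a cart in front of the work surface, level with it; the furniture and walls round the work are solid. World frame = base frame: x ahead of the robot, y to its left, z up, the work surface at z = 0. Lengths are in m, angles in rad, forces in N, time in s.
With the tool pointing down it reaches from about 0.325 to 0.9 m from the base axis. Payload 6.1 kg.
Tool frame: the origin (TCP) lies midway between the tips of the shut fingers; the grasp point (between the pads) lies 19 mm behind it; x points along the fingers, y is the direction in which the jaws open and shut, and the axes are right-handed (so a half turn about x gives the same grasp; the last joint's range is limited). The gripper opens to 85 mm and grips with 20 to 120 N. Pads are 22 mm wide; open, the fingers measure 114 mm over their backs; the gripper's body (76 mm by 85 mm) begins 54 mm behind the grasp point. The pads swing forward as they close: fully open they stand 13 mm farther back than shut.
Start: joints at [-1.331, 0.22, 1.526, -0, 1.395, -0.126], TCP at [0.224, -0.584, 0.231] pointing down, gripper open.
Joint ranges: [-2.98, 2.98], [-0.91, 2.08], [0.09, 2.57], [-1.24, 4.39], [0.2, 2.65], [-2.68, 2.68]. Speed limits (rad/s): [2.57, 2.57, 3.01, 3.14, 3.14, 3.14].

## Interface

Orientations are given as [roll, pitch, yaw] about the fixed x, y, z axes, in that order (R = Rz(yaw) Ry(pitch) Rx(roll)).
In Python, from plant import movep, move_l, set_joints, gripper_to, hold, inverse_kinematics, observe, get_image, get_calibration, Unreachable, job_done gives the robot as it stands. Calls block until the motion is done:
- movep(position, orientation): joint-space move of the TCP to a pose.
- move_l(position, feed=0.15, rotation=None, max_force=None): straight line of the TCP; rotation=None keeps the orientation; feed is the mean speed in m/s. With max_force (N) it stops when the force on the tool has changed by that much, and returns True; else False.
- set_joints(angles): joint-space move.
- gripper_to(opening, f_grip=None): finger opening in m; f_grip is the grip in N (None keeps the last); returns when the fingers have stopped.
- hold(seconds).
- inverse_kinematics(position, orientation): joint angles nearest the present ones, or None.
- observe(): the state.
- get_image(name): name is "scene" or "top" or "wrist"; returns (picture, depth): 420x560x3 uint8, red, green, blue; 420x560 float32, m along the optical axis (not along the pixel's ray), 0 where there is no reading.
- get_calibration(name): a dict with "intrinsics" (3x3 intrinsics, pixels), "world_from_camera" (4x4, takes a point from camera to world coordinates). Camera axes: x right, y down, z forward; pixel columns grow to the right and rows downward; lengths in m; the calibration is good to about 2 mm. A picture is of the moment at which its call begins: read the wrist's pose just before it. get_calibration takes no time and is no camera call; for the wrist camera it gives the pose at the moment of the call.
A pose or a line that the arm cannot do raises Unreachable and nothing moves.
- job_done(): hands the job in, once; it reports no verdict.
The state is a dict: "time_s": time; "q": joint angles; "joint_velocities": joint speeds; "joint_torque": joint torques, N m; "eef_pos": TCP position; "tcp_rot": TCP orientation; "ft_force": force on the tool from outside, world axes, zero at the start; "torque": the same for the moment, N m; "opening": finger opening in m.
Only numpy, scipy, OpenCV 4.12 (cv2) and the standard library are available. Lean on these libraries where they do the work, as an engineer would, in place of code of your own. Each camera call takes 0.05 s, during which the arm holds its last target.

## Working session

There is one attempt and no reset: what is moved stays moved. The work goes in short steps, each a Python script; the robot and the scene stay as the last script left them, time stands still between calls to the robot, and variables do not carry over. Pictures are saved under pics/ and viewed, and the job is handed in when it is done.

```bash
ls; mkdir -p pics
python3 - <<'E'
from plant import *
import cv2,numpy as np
print(observe())
for n in ("scene","top"):
    im,d=get_image(n); cv2.imwrite(f"pics/{n}0.png",im[:,:,::-1]); np.savez(f"{n}0.npz",im=im,d=d)
    c=get_calibration(n); print(n,c)
E
```

```text
pics
{'time_s': 0.0, 'q': array([-1.33109164e+00,  2.21235212e-01,  1.52761783e+00, -1.05118713e-05,
        1.39470485e+00, -1.26090760e-01]), 'joint_velocities': array([-0.00031731, -0.00038365, -0.00093299,  0.00098628,  0.00027988,
        0.00170416]), 'joint_torque': array([ 1.95855282e-03, -4.96894419e+01, -3.89393878e+01, -2.23966786e-04,
        1.09564720e-02, -3.29503294e-06]), 'eef_pos': array([ 0.2234101 , -0.58305246,  0.23019006]), 'tcp_rot': array([-1.6916228 ,  1.56883106,  1.81576715]), 'ft_force': array([-1.04465242, -0.29918133,  0.57656089]), 'torque': array([ 0.02090558,  0.01703399, -0.03511767]), 'opening': 0.08538738968599843}
scene {'intrinsics': array([[404.81226672,   0.        , 278.64518422],
       [  0.        , 404.81226672, 207.8071019 ],
       [  0.        ,   0.        ,   1.        ]]), 'world_from_camera': array([[-0.81588904, -0.37160674,  0.44298251,  0.21562038],
       [-0.57804354,  0.54251021, -0.60954765,  0.53263229],
       [-0.01381052, -0.75338643, -0.65743301,  0.62974484],
       [ 0.        ,  0.        ,  0.        ,  1.        ]])}
top {'intrinsics': array([[393.24347878,   0.        , 275.01857123],
       [  0.        , 393.24347878, 208.41198727],
       [  0.        ,   0.        ,   1.        ]]), 'world_from_camera': array([[ 0.01489955, -0.97943458,  0.2012111 ,  0.37475418],
       [-0.99988259, -0.01387434,  0.0065046 ,  0.00815583],
       [-0.00357916, -0.20128439, -0.97952631,  1.0711891 ],
       [ 0.        ,  0.        ,  0.        ,  1.        ]])}
```

View pics/scene0.png

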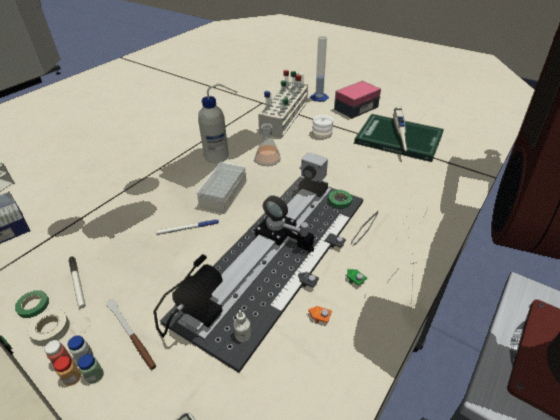

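View pics/top0.png

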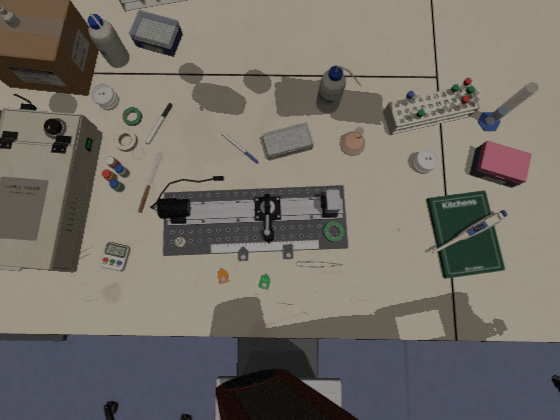

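Run:
```python
import cv2
im=cv2.imread("pics/top0.png")
c=im[110:310,110:450]
cv2.imwrite("pics/top0z.png",cv2.resize(c,None,fx=2.35,fy=2.35,interpolation=cv2.INTER_CUBIC))
```

```text
(no output)
```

View pics/top0z.png

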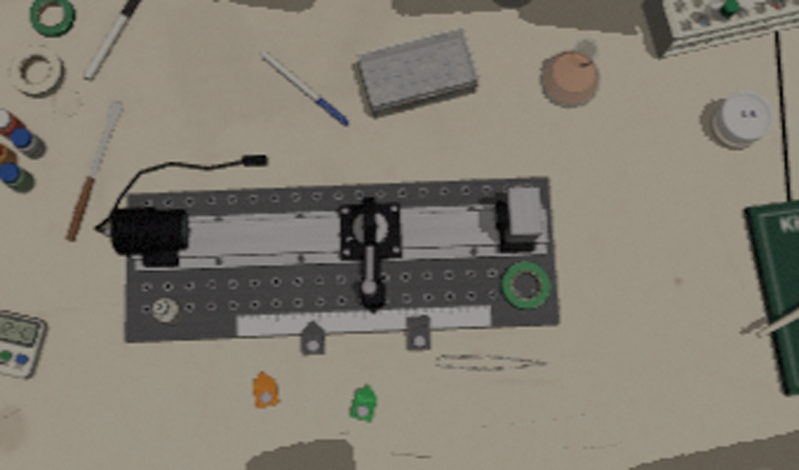

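Top view: the arrow clip is the left one (about px 243,250) and the square clip the right one (288,250). The carrier is at about 267, lever clamped. I'll work out the geometry and take a wrist view next.

```bash
cat > h.py <<'E'
from plant import *
import numpy as np,cv2
from scipy.spatial.transform import Rotation as R
def ray(cal,u,v,z):
    K=cal["intrinsics"];T=cal["world_from_camera"]
    d=T[:3,:3]@np.linalg.inv(K)@np.array([u,v,1.]);o=T[:3,3]
    return o+d*(z-o[2])/d[2]
def proj(cal,p):
    K=cal["intrinsics"];T=np.linalg.inv(cal["world_from_camera"])
    q=K@(T[:3,:3]@np.array(p)+T[:3,3]);return q[:2]/q[2]
def down(a):
    # tool x down, tool y along world direction angle a
    y=np.array([np.cos(a),np.sin(a),0]);x=np.array([0,0,-1.]);z=np.cross(x,y)
    return list(R.from_matrix(np.c_[x,y,z]).as_euler('xyz'))
def snap(n,f):
    c=get_calibration(n);im,d=get_image(n);cv2.imwrite(f"pics/{f}.png",im[:,:,::-1]);np.savez(f"{f}.npz",im=im,d=d,**c);return im,d,c
E
python3 - <<'E'
from h import *
c=get_calibration("top")
for zx,zy in [(127,195),(548,178),(558,323),(126,342)]:
    print(ray(c,110+zx/2.35,110+zy/2.35,.012))
print("tip ptr-clip",ray(c,110+313/2.35,110+322/2.35,.018),"sq",ray(c,110+418/2.35,110+320/2.35,.018),'knob',ray(c,110+369/2.35,110+287/2.35,.082))
o=observe();T=np.eye(4);T[:3,:3]=R.from_euler('xyz',o['tcp_rot']).as_matrix();T[:3,3]=o['eef_pos']
w=get_calibration("wrist");print(w["intrinsics"],np.linalg.inv(T)@w["world_from_camera"]);print(T)
E
```

```text
[0.63168477 0.32377139 0.012     ]
[ 0.65936124 -0.17341912  0.012     ]
[ 0.48778585 -0.18144218  0.012     ]
[0.45887676 0.31250519 0.012     ]
tip ptr-clip [0.48422977 0.0988922  0.018     ] sq [ 0.48825249 -0.02084757  0.018     ] knob [0.51625087 0.03409504 0.082     ]
[[370.52052088   0.         283.38379239]
 [  0.         370.52052088 211.76286848]
 [  0.           0.           1.        ]] [[-2.04316272e-04 -2.66112222e-01  9.63942033e-01 -1.42675293e-01]
 [ 9.99999967e-01  9.53887928e-05  2.38292741e-04 -1.55584064e-03]
 [-1.55361878e-04  9.63942050e-01  2.66112194e-01 -6.82428636e-02]
 [ 0.00000000e+00  0.00000000e+00  0.00000000e+00  1.00000000e+00]]
[[-4.53787045e-04  3.57666131e-01 -9.33849416e-01  2.23407423e-01]
 [ 1.72195731e-03 -9.33847849e-01 -3.57666368e-01 -5.83118838e-01]
 [-9.99998414e-01 -1.77035320e-03 -1.92117755e-04  2.30298938e-01]
 [ 0.00000000e+00  0.00000000e+00  0.00000000e+00  1.00000000e+00]]
```

Run:
```python
from h import *
a=np.pi/2+.055
movep([.46,.06,.19],down(a))
o=observe();print(o['time_s'],o['q'],o['eef_pos'])
im,d,c=snap("wrist","w1")
```

```text
2.5417 [-4.16664474e-02 -1.39642432e-01  1.97668086e+00 -2.24129864e-04
  1.30424475e+00 -1.66607678e+00] [0.46030287 0.05940573 0.19013553]<sys>:0: UserWarning: Gimbal lock detected. Setting third angle to zero since it is not possible to uniquely determine all angles.
```

View pics/w1.png

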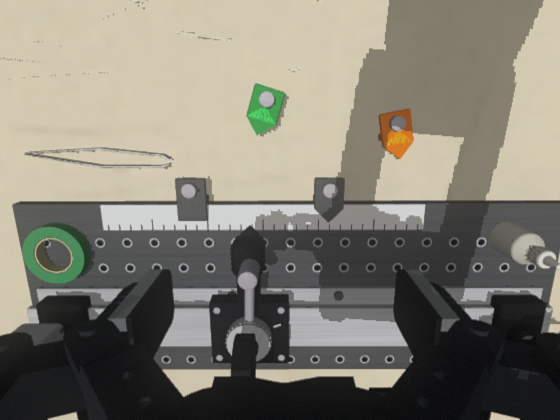

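The wrist view is upside down relative to the top view. It shows the arrow clip with its tip near (329,221), the square clip at (191,200), the carrier pointer tip near (249,228) and the knob near (248,275). I'll zoom in.

Run:
```python
import cv2
im=cv2.imread("pics/w1.png")
c=im[165:295,175:375]
cv2.imwrite("pics/w1z.png",cv2.resize(c,None,fx=4,fy=4,interpolation=cv2.INTER_CUBIC))
```

```text
(no output)
```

View pics/w1z.png

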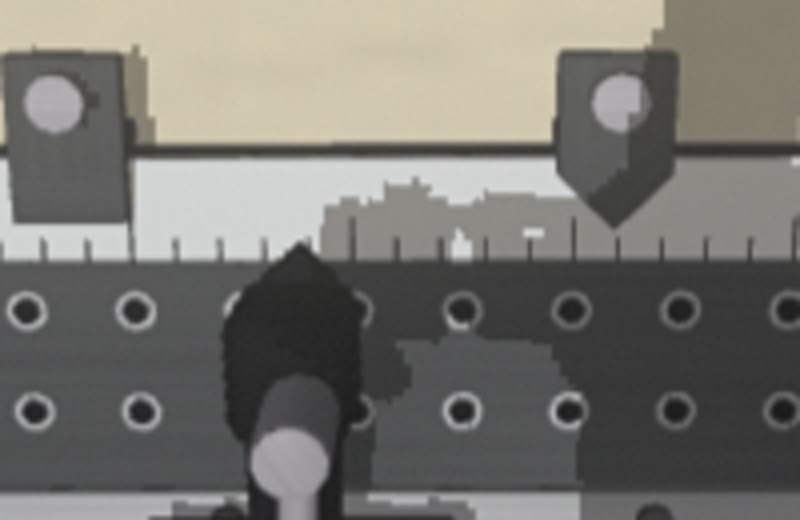

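Run:
```python
from h import *
f=np.load("w1.npz");c=dict(intrinsics=f['intrinsics'],world_from_camera=f['world_from_camera']);g=cv2.cvtColor(f['im'],cv2.COLOR_RGB2GRAY).astype(float)
pts=[]
for u in list(range(30,170))+list(range(215,310))+list(range(350,480)):
    col=g[190:206,u];k=np.argmin(np.diff(col));
    pts.append((u,190+k+.5))
P=np.array([ray(c,u,v,.012)[:2] for u,v in pts])
p=np.polyfit(P[:,1],P[:,0],1)
for _ in range(3):
    r=P[:,0]-np.polyval(p,P[:,1]);m=abs(r)<.0015;p=np.polyfit(P[m,1],P[m,0],1)
print("yaw",-np.arctan(p[0]),m.sum(),len(m),r[m].std()); yaw=-np.arctan(p[0])
B=np.array([[np.cos(yaw),np.sin(yaw)],[-np.sin(yaw),np.cos(yaw)]])
x0=(B@[np.polyval(p,0),0])[0]; print("front edge bench-x offset ->axis x'",x0+.112)
for n,u,v,z in [("tip",328.5,222,.018),("clipscrew",175+620/4,165+103/4,.025),("ptr",250.25,225.75,.018),("knob",247.5,280.5,.082),("collar",249,341,.059),("sq",191.5,220,.018)]:
    w=ray(c,u,v,z);print(n,w.round(4),(B@w[:2]-[x0+.112,0]).round(4))
```

```text
yaw 0.056095253638496274 365 365 0.0002718260252220884
front edge bench-x offset ->axis x' 0.5858832680752085
tip [0.4874 0.1027 0.018 ] [-0.0935  0.0752]
clipscrew [0.4576 0.1005 0.025 ] [-0.1233  0.0747]
ptr [0.4947 0.0334 0.018 ] [-0.0901  0.0056]
knob [0.5167 0.0375 0.082 ] [-0.0679  0.0085]
collar [0.584  0.0386 0.059 ] [-0.0006  0.0057]
sq [ 0.4921 -0.0188  0.018 ] [-0.0956 -0.0464]
```

```bash
cat >> h.py <<'E'
import warnings;warnings.filterwarnings("ignore")
YAW=.0561;X0=.5859
def W(xb,yb,z):
    x=xb+X0;return [np.cos(YAW)*x-np.sin(YAW)*yb,np.sin(YAW)*x+np.cos(YAW)*yb,z]
def toB(p):
    return np.array([np.cos(YAW)*p[0]+np.sin(YAW)*p[1]-X0,-np.sin(YAW)*p[0]+np.cos(YAW)*p[1],p[2]])
def kn(th,yc,z,r=.070):
    t=np.radians(th);return W(r*np.cos(t),yc+r*np.sin(t),z),down(t-np.pi/2+YAW)
def st(s=""):
    o=observe();print(s,round(o['time_s'],2),"B",toB(o['eef_pos']).round(4),"F",o['ft_force'].round(1),"op",round(o['opening'],4),flush=True)
E
python3 - <<'E'
from h import *
Y=.0057
p,r=kn(179,Y,.12);move_l(p,feed=.15,rotation=r);gripper_to(.042);st()
p,r=kn(179,Y,.056);h=move_l(p,feed=.08,rotation=r,max_force=8);st(h)
snap("wrist","w2");snap("scene","s2")
E
```

```text
3.86 B [-0.0699  0.007   0.1202] F [ 0.4 -0.1  0.4] op 0.0421
False 4.81 B [-0.0695  0.0069  0.0565] F [ 0.2 -0.1 -0.3] op 0.0424
```

View pics/w2.png

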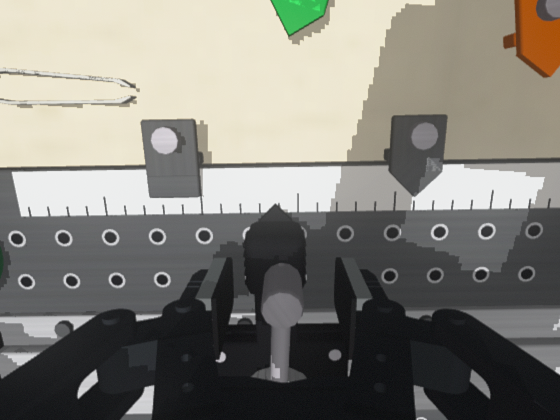

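View pics/s2.png

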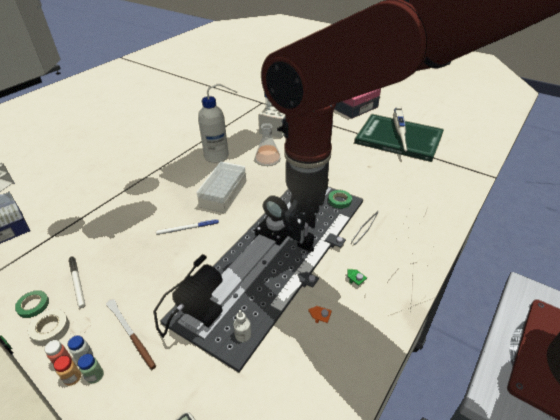

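The knob top at (282,308) is centred between the pads at (218 and 348), and nothing else is near. Swinging to the released stop.

Run:
```python
from h import *
Y=.0057
gripper_to(.03);st()
for th in (170,160,150,140,130,120,112):
    p,r=kn(th,Y,.056);h=move_l(p,feed=.06,rotation=r,max_force=25);st((th,h))
    if h: break
else:
    for th in (108,104,101):
        p,r=kn(th,Y,.056);h=move_l(p,feed=.04,rotation=r,max_force=10);st((th,h))
        if h: break
snap("wrist","w3")
```

```text
5.18 B [-0.0698  0.0069  0.0563] F [ 0.1 -0.1 -0.5] op 0.0299
(170, False) 5.52 B [-0.069   0.0179  0.056 ] F [-0.6 -0.7 -0.3] op 0.0301
(160, False) 5.87 B [-0.0659  0.0295  0.0559] F [-0.2  0.1  0.3] op 0.03
(150, False) 6.22 B [-0.0608  0.0406  0.0559] F [ 0.9 -0.2  0.4] op 0.0302
(140, False) 6.57 B [-0.0538  0.0506  0.0559] F [-0.6 -0.4 -0. ] op 0.0301
(130, False) 6.92 B [-0.0452  0.0592  0.0559] F [-1.   0.2  0.8] op 0.0303
(120, False) 7.27 B [-0.0352  0.0662  0.0559] F [ 0.5 -0.  -0.4] op 0.0301
(112, False) 7.58 B [-0.0264  0.0705  0.056 ] F [-0.8  0.  -0.3] op 0.0296
(108, False) 7.86 B [-0.0219  0.0722  0.0559] F [-0.3 -0.2  0.1] op 0.0298
(104, False) 8.13 B [-0.0172  0.0737  0.0559] F [-1.8  0.2  0.3] op 0.0299
(101, False) 8.38 B [-0.0153  0.0739  0.0556] F [-6.5 -2.7  3.5] op 0.0302
```

View pics/w3.png

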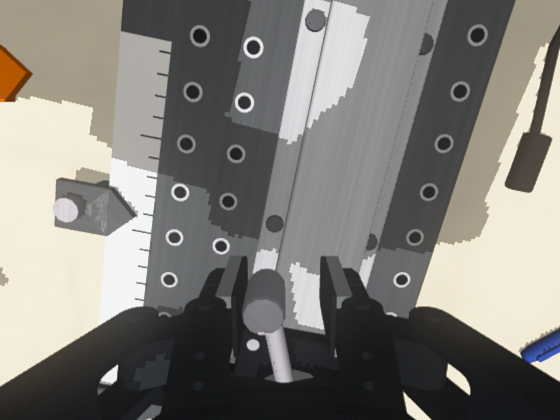

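The knob (265,300) rests against the trailing finger at the released stop, where the force rises to about 7 N. Next: back off, lift, and take the grip.

Run:
```python
from h import *
Y=.0057
p,r=kn(106,Y,.056);move_l(p,feed=.05,rotation=r)
p,r=kn(106,Y,.14);move_l(p,feed=.12,rotation=r)
r=down(np.pi/2+YAW)
move_l(W(-.077,Y,.14),feed=.12,rotation=r);gripper_to(.052);st()
snap("wrist","w4")
h=move_l(W(-.077,Y,.031),feed=.08,rotation=r,max_force=8);st(h)
snap("wrist","w5")
```

```text
11.34 B [-0.077   0.0058  0.14  ] F [ 0.4 -0.3  0.1] op 0.052
False 12.91 B [-0.0764  0.0056  0.0316] F [-0.2 -0.   0.9] op 0.0518
```

View pics/w4.png

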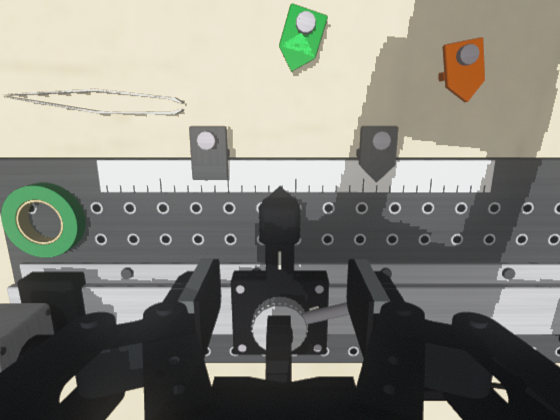

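View pics/w5.png

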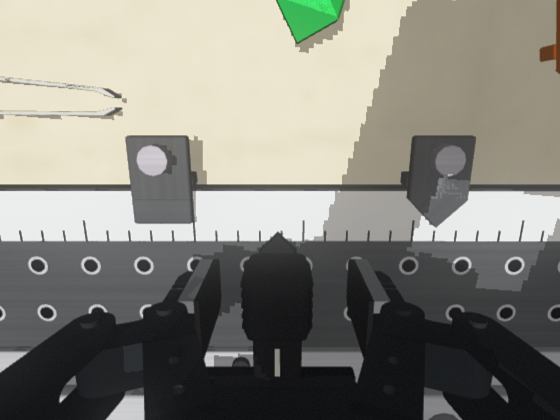

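The lever is at its released position in w4, and the grip sits between the pads in w5, with the pointer tip at (278,233) and the clip tip at (437,226). Gripping lightly and sliding.

```bash
python3 - <<'E'
from h import *
f=np.load("w5.npz");c=dict(intrinsics=f['intrinsics'],world_from_camera=f['world_from_camera'])
t=toB(ray(c,437,226,.018));q=toB(ray(c,278,233,.018));print(t,q,t-q)
gripper_to(.02,f_grip=20);st()
r=down(np.pi/2+YAW)
y=toB(observe()['eef_pos'])[1]
h=move_l(W(-.077,y+.0697,.031),feed=.04,rotation=r,max_force=25);st(h)
hold(.3);st();snap("wrist","w6")
E
python3 -c "
import cv2
im=cv2.imread('pics/w6.png')[130:270,180:380]
cv2.imwrite('pics/w6z.png',cv2.resize(im,None,fx=4,fy=4,interpolation=2))"
```

```text
[-0.09371142  0.07527319  0.018     ] [-0.09042848  0.00496671  0.018     ] [-0.00328294  0.07030649  0.        ]
 13.3 B [-0.0766  0.0052  0.0316] F [-2.2 -2.8  5.9] op 0.025
False 15.18 B [-0.0766  0.0741  0.0316] F [-2.6 -6.   5.9] op 0.0252
 15.48 B [-0.0765  0.0741  0.0316] F [-1.2 -5.2  6.4] op 0.0254
```

View pics/w6z.png

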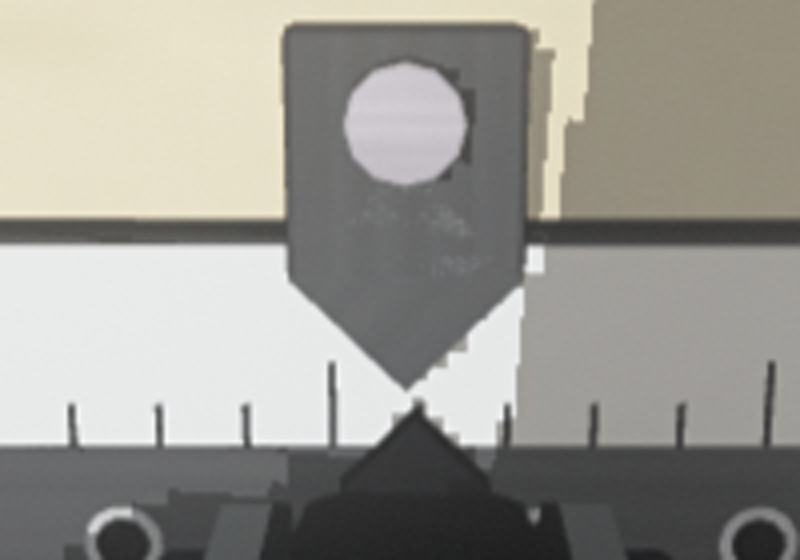

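The pointer tip (418,408) is about 12 zoomed px past the clip tip (406,388), roughly 1.4 mm too far. Correcting.

```bash
python3 - <<'E'
from h import *
f=np.load("w6.npz");c=dict(intrinsics=f['intrinsics'],world_from_camera=f['world_from_camera'])
P=lambda x,y:toB(ray(c,180+(x+.5)/4-.5,130+(y+.5)/4-.5,.018))
t=P(406,388);q=P(418,406);print(t,q);dy=q[1]-t[1]
r=down(np.pi/2+YAW)
# track offset from the last command (0.0052+0.0697)
move_l(W(-.077,.0749-dy-.0012,.031),feed=.02,rotation=r);hold(.2);st()
snap("wrist","w7")
E
python3 -c "
import cv2
im=cv2.imread('pics/w7.png')[130:270,180:380]
cv2.imwrite('pics/w7z.png',cv2.resize(im,None,fx=4,fy=4,interpolation=2))"
```

```text
[-0.09352287  0.07481688  0.018     ] [-0.09142778  0.07614573  0.018     ]
 16.01 B [-0.0766  0.073   0.0316] F [-1.1  1.5  4.5] op 0.0255
```

View pics/w7z.png

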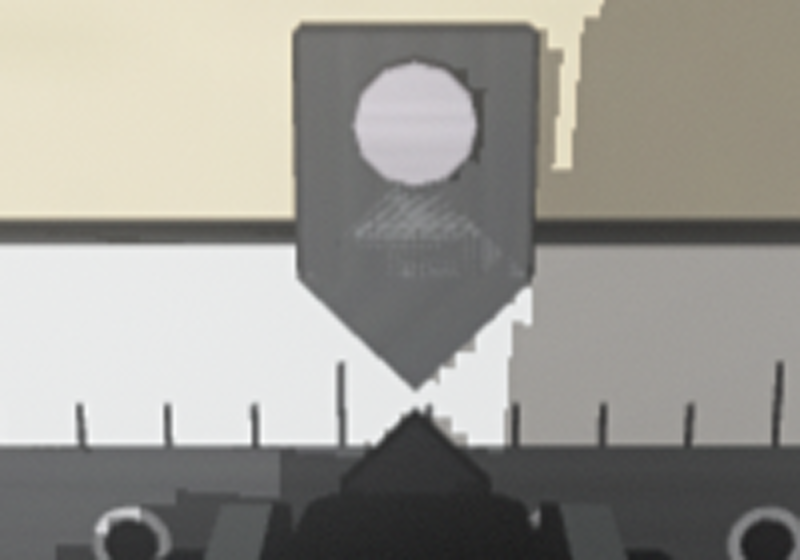

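Aligned: clip tip 416 and pointer 417 in zoomed px. Releasing the grip and re-clamping.

Run:
```python
from h import *
gripper_to(.052);st()
r=down(np.pi/2+YAW)
move_l(W(-.077,.073,.14),feed=.12,rotation=r);snap("wrist","w8")
Y=.0751
p,r=kn(109,Y,.14);move_l(p,feed=.12,rotation=r);gripper_to(.042);st()
h=move_l(kn(109,Y,.056)[0],feed=.08,rotation=r,max_force=8);st(h)
snap("wrist","w9")
```

```text
16.43 B [-0.0772  0.0724  0.0307] F [-0.   0.3 -0. ] op 0.0523
 19.2 B [-0.0228  0.1412  0.1401] F [ 0.   0.3 -0.1] op 0.0417
False 20.4 B [-0.0222  0.1414  0.0567] F [-1.4 -0.7  1.3] op 0.0417
```

View pics/w8.png

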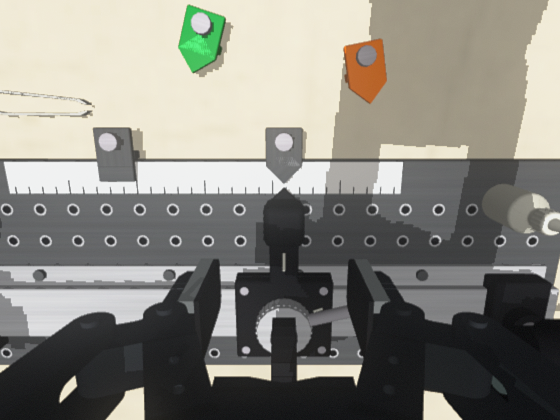

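View pics/w9.png

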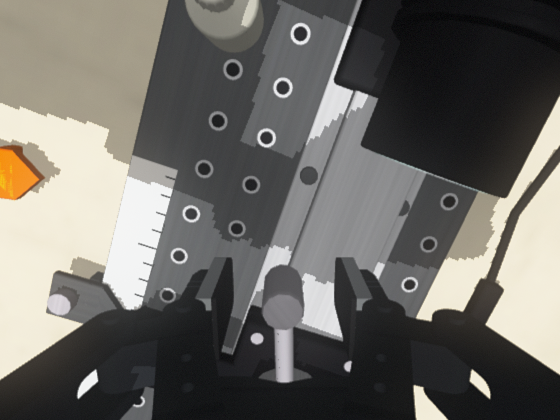

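In w8 the pointer is still opposite the clip tip after release (both near u = 284). In w9 the knob (284,310) is centred between the pads, and the lamp is clear. Swinging back to clamped.

Run:
```python
from h import *
Y=.0751
gripper_to(.03);st()
for th in (120,130,140,150,160,170,178):
    p,r=kn(th,Y,.0565);h=move_l(p,feed=.06,rotation=r,max_force=25);st((th,h))
    if h: break
else:
    for th in (182,185,188,190):
        p,r=kn(th,Y,.0565);h=move_l(p,feed=.03,rotation=r,max_force=12);st((th,h))
        if h: break
snap("wrist","w10")
```

```text
20.73 B [-0.0226  0.1413  0.0563] F [-0.6 -0.4 -0. ] op 0.0302
(120, False) 21.1 B [-0.0349  0.1357  0.0567] F [-0.2  0.7 -0.3] op 0.0303
(130, False) 21.45 B [-0.0449  0.1288  0.0565] F [ 0.1 -0.   0.1] op 0.0298
(140, False) 21.8 B [-0.0535  0.1202  0.0565] F [ 0.6 -0.5  0.5] op 0.0301
(150, False) 22.15 B [-0.0605  0.1102  0.0565] F [ 0.2  0.3 -0.6] op 0.0297
(160, False) 22.5 B [-0.0657  0.0991  0.0565] F [ 0.1 -0.1 -0.2] op 0.0299
(170, False) 22.85 B [-0.0689  0.0874  0.0565] F [-0.2  0.4 -0.7] op 0.0302
(178, False) 23.17 B [-0.0699  0.0777  0.0565] F [0.2 0.2 0.2] op 0.0297
(182, False) 23.48 B [-0.07    0.073   0.0565] F [0.1 1.2 0.7] op 0.0304
(185, False) 23.76 B [-0.0698  0.0692  0.0565] F [0.4 1.7 0.8] op 0.0299
(188, False) 24.03 B [-0.0695  0.0656  0.0565] F [-1.4  2.3  1.8] op 0.0299
(190, False) 24.28 B [-0.069   0.0635  0.0565] F [-1.  4.  1.] op 0.03
```

View pics/w10.png

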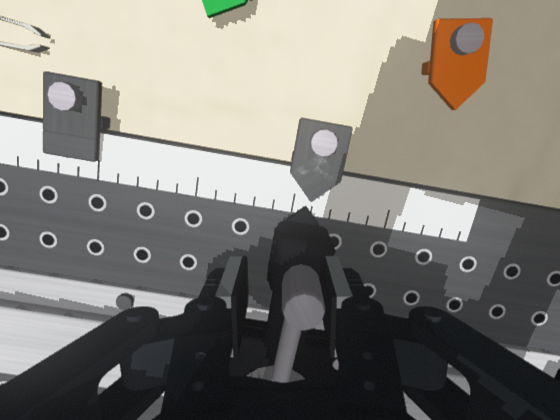

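```bash
python3 - <<'E'
from h import *
Y=.0751
p,r=kn(184,Y,.0565);move_l(p,feed=.05,rotation=r);st()
p,r=kn(184,Y,.14);move_l(p,feed=.12,rotation=r)
r=down(np.pi/2+YAW)
move_l(W(-.085,Y,.15),feed=.12,rotation=r);hold(.2);st()
snap("wrist","w11")
E
python3 -c "
import cv2
im=cv2.imread('pics/w11.png')[110:390,180:380]
cv2.imwrite('pics/w11z.png',cv2.resize(im[:150],None,fx=4,fy=4,interpolation=2))"
```

```text
24.63 B [-0.0697  0.0698  0.0565] F [ 0.1 -0.1  0.9] op 0.03
 25.99 B [-0.085   0.075   0.1494] F [-0.4  0.2 -0.1] op 0.03
```

View pics/w11.png

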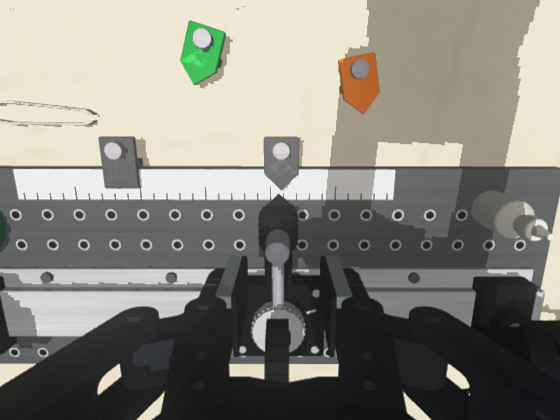

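View pics/w11z.png

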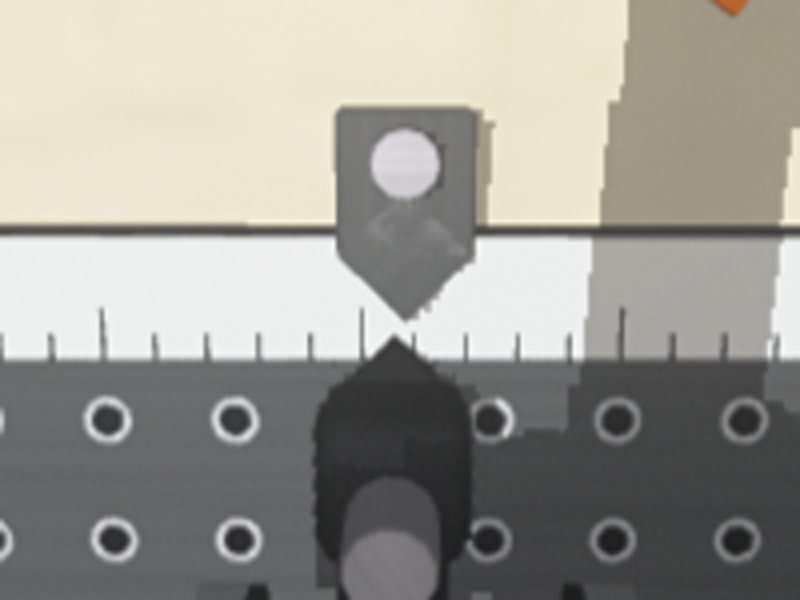

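Run:
```python
from h import *
for fn,d in (("w11",dict(tip=(180+405/4-.4,110+320/4-.4,.018),ptr=(180+395/4-.4,110+337/4-.4,.018),knob=(180+390/4-.4,110+570/4,.082),collar=(278,329,.059))),
 ("w8",dict(tip=(284.3,182.5,.018),ptr=(284.3,188.5,.018)))):
    f=np.load(fn+".npz");c=dict(intrinsics=f['intrinsics'],world_from_camera=f['world_from_camera'])
    for k,v in d.items(): print(fn,k,toB(ray(c,*v)).round(4))
a=cv2.imread("pics/w8.png")[150:210,234:334];b=cv2.imread("pics/w11.png")[155:215,230:330]
cv2.imwrite("pics/cmp.png",np.vstack([cv2.resize(x,None,fx=5,fy=5,interpolation=2) for x in (a,b)]))
f=np.load("w11.npz")["im"][230:350,215:345,::-1];cv2.imwrite("pics/w11k.png",cv2.resize(f,None,fx=5,fy=5,interpolation=2))
```

```text
w11 tip [-0.0937  0.0747  0.018 ]
w11 ptr [-0.0904  0.0728  0.018 ]
w11 knob [-0.0683  0.0729  0.082 ]
w11 collar [-0.0007  0.0729  0.059 ]
w8 tip [-0.094   0.0754  0.018 ]
w8 ptr [-0.0895  0.0754  0.018 ]
```

View pics/cmp.png

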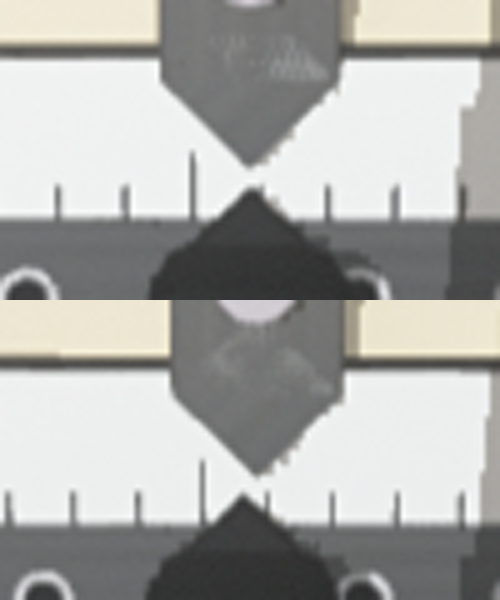

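View pics/w11k.png

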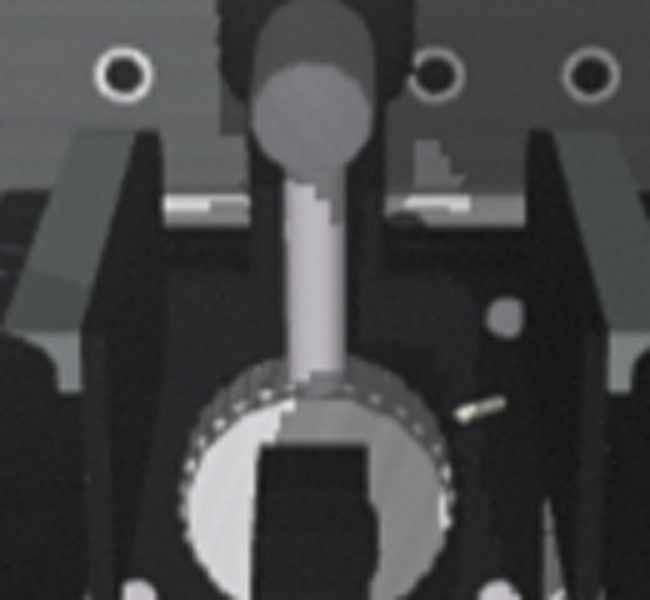

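The lever is square: knob y and collar y are both 72.9 mm. During clamping the carrier crept about 1.9 mm back, which is inside the 4 mm tolerance. The comparison is robust, since both tips are in one image at the same height near the image centre. Retreating, taking a last look and handing in.

Run:
```python
from h import *
move_l(W(-.12,.075,.24),feed=.12);hold(.3);st()
snap("wrist","w12");snap("top","t12");job_done()
```

```text
27.3 B [-0.1202  0.075   0.2394] F [-0.7  0.1  0.3] op 0.0301
the job is handed in; nothing more can be done
```

View pics/w12.png

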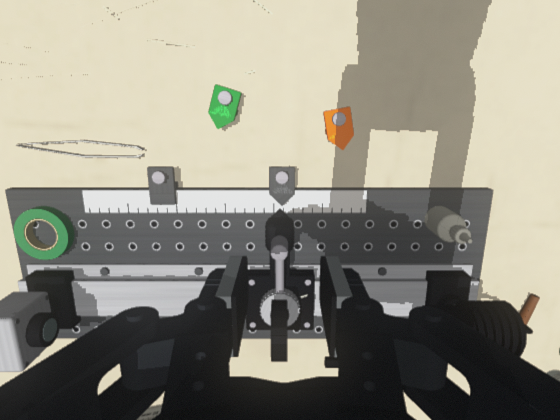

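The lens carrier is back opposite the pointed clip and clamped, and I handed the job in at about 27 s of the 64 s. The pointer ended about 1.9 mm short of the clip tip, on the -y side. That is inside the 4 mm tolerance but not the exact alignment you asked for.

- **What I did:** I swung the clamp lever to its released stop and took the carrier by its grip. I slid it about 70 mm along +y until its pointer met the clip tip, then swung the lever back to its clamped stop.
- **Alignment:** The pointer was exactly opposite the tip (within about 0.2 mm) after I let go of the grip. The re-clamping push then moved the carrier back about 1.9 mm. I left it there instead of repeating the release and clamp.
- **Clamp lever:** It stands square to the rail; the knob and collar measured at the same position along it (72.9 mm). The force at the end of the push was only about 4 N, so I judged the stop from the picture, not from a clear force rise.
- **Surroundings:** The gripper was clear of everything at hand-in. The dropper, tape roll, tweezers and both clips look unmoved in the last wrist picture. I did not check the cuvette box in a final picture, but the arm never went near it. The forces I read stayed below about 8 N, and I saw no contact with the lens.

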